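# Load a dish tray into the plate imager from a lab jack

## Task

Wind the crank of the lab jack until its platform, with the dish tray on it, is level with the sill of the imager's loading port. Then slide the tray straight in through the sprung flap, its nose pushing the flap open, until its front plate sits flush against the imager's face, and let go; the dish stays in its well, and the slide box and the timer beside the jack stay where they are.

Things in the scene. Friction and masses are not known exactly. Their poses are not given: they have to be found in the camera images.
- jack: Fixed grey scissor lab jack, base 150 x 120 mm. Origin: centre of its underside on the worktop; x points from its crank to the imager, z up. Its platform is a 120 x 120 mm steel plate above the origin. The crank shaft is horizontal, along the jack's x axis, at y = 0 and 58 mm above the worktop, out of the gear case on the side towards the robot.
- crank (a joint): Crank angle (rad, multi-turn). Grows as the crank is turned clockwise seen from the robot's side (looking along the jack's +x): at 0 the grip hangs straight below the shaft, at +pi/2 it stands on the +y side, at pi on top. One clockwise turn raises the platform 10 mm; it is self-locking and stays where it is left. At the start it lies between -3 and 0.
- crank_grip (a point): Centre of the part of the crank's grip to hold: a black sleeve along the jack's x axis, 17 mm thick, 58 mm long (this point lies 21 mm from its free end and 37 mm from the end at the crank arm), which spins freely on its pin. It moves on a circle of 30 mm radius about the shaft, at x = -144 mm in the jack's frame; turning it takes about 2 N.
- platform_top (a point): Centre of the top face of the jack's platform (the surface the tray stands on).
- imager: Fixed white plate imager, 150 mm deep, 190 mm wide, 172 mm to its roof with a camera head 110 mm higher on the rear part (the roof's front 68 mm is free). Origin: in the plane of its front face, in the middle of the lower edge, within 10 mm of the worktop's level, as it stands on adjustable feet; x points inwards, square to the front face; y left; z up. The loading port is in the middle of the front face (y = 0): 92 mm wide, 38 mm high, 102 mm deep.
- sill (a point): Middle of the outer edge of the port's sill (the floor on which the tray slides), on the imager's front face. It lies 109 mm above the imager's origin and 10 to 29 mm above the platform at the start; the gap between platform and face is 8 to 13 mm.
- flap (a joint): Angle of the steel shutter flap just behind the port's opening (rad), hinged at the top, 36 mm long; 0 hanging shut, up to 1.45 swung inwards and up. A light spring (about 1 N at its lower edge) closes it; the tray's side walls hold it at about 1.2 when the tray is in.
- tray: Loose aluminium sample tray with an open top (0.27 to 0.44 kg with the dish), standing on the platform. Origin: middle of its underside; x points to its nose, z up. The part that goes into the port is 84 mm long (x from -42 to +42 mm), 84 mm wide, 22 mm high; its nose is tapered at the sides and turned up 6 mm underneath. At x = -42 to -48 mm stands the black front plate, 110 mm wide, 1 to 50 mm above the underside, which closes the port.
- tray_handle (a point): Where to take the tray's handle: an upright aluminium fin on the outside of the front plate, 10 mm thick (along the tray's y), 36 mm long (x from -48 to -84 mm), from 10 to 46 mm above the underside. This point: x = -70 mm, y = 0, 30 mm above the underside.
- plate_face (a point): Middle of the front plate's inner face at the level of the tray's underside (x = -42 mm); flush means this face against the imager's front face.
- dish: Loose closed clear petri dish, 60 mm across, 15 mm high, lying in the tray's well; it stays 4 mm below the tops of the tray's walls. Origin: centre of its underside.
- slide_box: Bystander: grey slide box, 63 x 86 x 34 mm, left of the jack. Origin at its underside.
- bench_timer: Bystander: bench timer, 60 x 62 x 18 mm, between jack and centrifuge. Origin at its underside.
There are look-alikes about, which are no part of the job. What is shaped like the dish but blue or yellow is not meant.

How it is judged:
On the way, in this order (a step that is already met when the one before it is completed fails the run):
1. the platform is level with the sill (within 4.5 mm) while the tray is still outside the port (z of platform_top in the frame of sill between -0.0045 and 0.0045 m and x of plate_face in the frame of imager below -0.075 m and value of joint flap below 0.15 rad), for 0.2 s.
2. the tray's nose is through the port and holds the flap open, the tray level (value of joint flap above 0.6 rad and x of tray in the frame of imager above -0.015 m and contact force between tray and flap above 0.02 N and angle between tray's own z axis and vertical below 0.15 rad), for 0.1 s.
At the end, for the whole second after the job is handed in: The tray is in the port, level, its front plate within 3.5 mm of the imager's face and square to it (0.06 rad), the flap resting on the tray's walls, the dish in its well, the platform still level with the sill (5.5 mm), everything released and at rest (x of plate_face in the frame of imager between -0.0035 and 0.0035 m and angle between the x axis of tray and the x axis of imager, either way round below 0.06 rad and angle between tray's own z axis and vertical below 0.06 rad and value of joint flap above 0.6 rad and z of platform_top in the frame of sill between -0.0055 and 0.0055 m and distance between dish and tray below 0.018 m and linear speed of tray below 0.01 m/s); the robot touches nothing.
It fails at once if the tray is tipped by more than 0.35 rad (angle between tray's own z axis and vertical above 0.35 rad).
It fails at once if the dish leaves its well (distance between dish and tray above 0.03 m).
It fails at once if the slide box or the timer is moved by more than 3 cm (distance of any of slide_box, bench_timer from where it was at the start of the episode above 0.03 m).
It also fails if it takes over 72 s, if anything falls off the work surface, if the arm or the gripper's body presses on something with over 40 N, if the wrist force passes 120 N, or if a joint passes its speed limit or range.

## Robot

A 6-joint arm with a two-finger parallel gripper is mounted at the origin on a cart in front of the work surface, level with it; the furniture and walls round the work are solid. World frame = base frame: x ahead of the robot, y to its left, z up, the work surface at z = 0. Lengths are in m, angles in rad, forces in N, time in s.
With the tool pointing down it reaches from about 0.25 to 0.8 m from the base axis. Payload 8.5 kg.
Tool frame: the origin (TCP) lies at the very end of the fingers, on their centre line; the grasp point (between the pads) lies 19 mm behind it; z points along the fingers, y is the line along which they close (so a half turn about z gives the same grasp; the last joint's range is limited). The gripper opens to 85 mm and grips with 20 to 120 N. Pads are 22 mm wide; open, the fingers measure 114 mm over their backs; the gripper's body (76 mm by 85 mm) begins 54 mm behind the grasp point. The pads swing forward as they close: fully open they stand 13 mm farther back than shut.
Start: joints at [1.343, 0.238, -0.013, 1.319, 0, 1.571], TCP at [0.119, 0.511, 0.231] pointing down, gripper open.
Joint ranges: [-2.66, 2.66], [-1.03, 1.9], [-1.14, 1.46], [-1.82, 2.27], [-1.45, 1.34], [-3.14, 3.14]. Speed limits (rad/s): [2.22, 2.22, 2.79, 3.14, 3.14, 3.14].

## Interface

Orientations are given as a unit quaternion [x, y, z, w].
In Python, from cell import ctrl, vision, ticket gives the robot as it stands.
- The arm moves only by the tool servo_tool, never from a script. Its argument "steps" is a list of rows, each a list of 7 numbers: the turn, a rotation vector about the tool's x, y, z in degrees, then the shift along the tool's x, y, z in mm, then the finger opening in mm, from 0 to 85.4. In form: [[wx, wy, wz, dx, dy, dz, fingers], ...]. A call has exactly 10 rows; each row is the pose to reach, as a shift and turn from the pose commanded when the call began, along the tool's axes at that moment; what a row does not reach only later rows make up. A row lasts 1/8 s, in which the tool goes at most 62.5 mm and 10.7 degrees, less where a joint would pass 70% of its speed; a pose out of reach is approached as far as the arm can. A call with a gripper value outside its range is refused whole. The fingers move at their own pace and stop on an object; "grip_force" is the grip in N (left out, the last holds). Time passes only in rows, so rows that repeat a pose let the fingers close, or fill a call up. It gives the time, the measured TCP pose, the force, the opening and the grip force at its end, in the units of the state.
- ctrl.sense(): the state, without advancing time (a new reading comes with each control period).
- vision.read_camera(name): name is "scene" or "side" or "wrist"; returns a dict with "frame" (420x560x3 uint8, blue, green, red), "mtx" (3x3 intrinsics, pixels), "dist_coeffs" ([k1, k2, p1, p2, k3] as OpenCV has them; the pictures are not rectified), "eye" and "rotation" of the camera in the world. Camera axes: x right, y down, z forward; pixel columns grow to the right and rows downward; lengths in m; the calibration is good to about 2 mm. A picture is of the moment at which its call begins. There is no depth.
- ticket.close_job(): hands the job in; it is judged then, once.
The state is a dict: "time": time; "joint_positions": joint angles; "qvel": joint speeds; "joint_torque": joint torques, N m; "tcp_pos": TCP position; "tcp_rot": TCP orientation; "wrist_force": force on the tool from outside, world axes, zero at the start; "ft_torque": the same for the moment, N m; "finger_gap": opening from 0.0 (shut) to 1.0 (fully open); "finger_force": force on a finger pad.
Only numpy, scipy, OpenCV 4.12 (cv2) and the standard library are available. Lean on these libraries where they do the work, as an engineer would, in place of code of your own. Each camera call takes 0.05 s, during which the arm holds its last target. There are 200 camera calls.

## Working session

There is one attempt and no reset: what is moved stays moved. The work goes in short steps, Python scripts to look and compute and a tool call to move; the robot and the scene stay as the last step left them, time stands still between calls to the robot, and variables do not carry over. Pictures are saved under pics/ and viewed, at most 10 in all, crops included, and the job is handed in when it is done.

Besides the shell and the picture viewer there is one more tool, called after "Emit:" as name(argument=value, ...), one argument or row to a line, values as JSON. servo_tool: Moves the arm, as the interface text tells. Its arguments: {"type":"object","properties":{"steps":{"type":"array","items":{"type":"array","items":{"type":"number"}}},"grip_force":{"type":"number"}},"required":["steps"]}

```bash
ls; mkdir -p pics
cat > h.py <<'E'
import numpy as np, cv2
from scipy.spatial.transform import Rotation as R
def ray(c,uv):
    p=cv2.undistortPoints(np.array(uv,float).reshape(-1,1,2),np.array(c['mtx']),np.array(c['dist_coeffs'])).reshape(-1,2)
    d=np.c_[p,np.ones(len(p))]@np.array(c['rotation']).T
    return np.array(c['eye']),d/np.linalg.norm(d,axis=1,keepdims=True)
def onz(c,uv,z):
    o,d=ray(c,uv); return o+d*((z-o[2])/d[:,2:3])
def tri(c1,a,c2,b):
    o1,d1=ray(c1,a);o2,d2=ray(c2,b);out=[]
    for u,v in zip(d1,d2):
        A=np.c_[u,-v];s=np.linalg.lstsq(A,o2-o1,rcond=None)[0]
        p,q=o1+s[0]*u,o2+s[1]*v;out.append(np.r_[(p+q)/2,np.linalg.norm(p-q)])
    return np.array(out)
def proj(c,P):
    Rm=np.array(c['rotation']).T;r=cv2.Rodrigues(Rm)[0];t=-Rm@np.array(c['eye'])
    return cv2.projectPoints(np.array(P,float).reshape(-1,1,3),r,t,np.array(c['mtx']),np.array(c['dist_coeffs']))[0].reshape(-1,2)
E
python3 - <<'E'
from cell import ctrl, vision
import numpy as np,cv2,pickle
from h import *
s=ctrl.sense();print(s)
for n in('scene','side','wrist'):
    c=vision.read_camera(n);pickle.dump(c,open(f'{n}0.pkl','wb'));cv2.imwrite(f'pics/{n}0.png',c['frame']);print(n,c['eye'],np.round(np.array(c['rotation'])[:,2],2),c['mtx'][0][0])
E
```

```text
pics
{'time': 0.0, 'joint_positions': array([ 1.34297134e+00,  2.38765124e-01, -1.42444859e-02,  1.31915723e+00,
       -6.01902233e-07,  1.57078041e+00]), 'qvel': array([-0.00098689, -0.00216961,  0.0011018 , -0.00051988,  0.00063816,
       -0.0015599 ]), 'joint_torque': array([ 1.29538559e-03, -5.38776433e+01,  3.46442199e+01,  1.82238448e-02,
        7.25560403e-05,  7.28732381e-07]), 'tcp_pos': array([0.11848767, 0.51105172, 0.23068961]), 'tcp_rot': array([ 1.13658363e-01,  9.93519656e-01, -6.80851175e-04, -7.75972424e-05]), 'wrist_force': array([0.22146112, 1.66804087, 0.27279467]), 'ft_torque': array([-0.00900897,  0.01396827,  0.03123038]), 'finger_force': 0.0, 'finger_gap': 1.0000934079690798}Traceback (most recent call last):
  File "<stdin>", line 6, in <module>
IndexError: too many indices for array: array is 1-dimensional, but 2 were indexed
```

```bash
python3 - <<'E'
from cell import ctrl, vision
import numpy as np,cv2,pickle
from scipy.spatial.transform import Rotation as R
for n in('scene','side','wrist'):
    c=vision.read_camera(n);print(n,c['eye'],c['rotation'],c['mtx'][0][0])
    q=c['rotation']; c['rotation']=R.from_quat(q).as_matrix() if len(q)==4 else R.from_rotvec(q).as_matrix()
    print(c['rotation'][:,2])
    pickle.dump(c,open(f'{n}0.pkl','wb'));cv2.imwrite(f'pics/{n}0.png',c['frame'])
E
cat >> h.py <<'E'
def cam(n):
    from cell import vision
    c=vision.read_camera(n);q=c['rotation'];c['rotation']=(R.from_quat(q) if len(q)==4 else R.from_rotvec(q)).as_matrix();return c
E
```

```text
scene [ 0.01283911 -0.7425794   0.92941958] [ 0.8662568  -0.22250543  0.10572591 -0.43464068] 466.4416639256608
[ 0.3765914   0.70597171 -0.59981903]
side [ 0.43397995 -0.33949826  1.1374116 ] [ 0.96163508 -0.07135984  0.01853618 -0.26423882] 497.9473234828301
[ 0.07336217  0.50555716 -0.85966851]
wrist [0.05400095 0.5245394  0.37298426] [0.77602955 0.61682118 0.08210901 0.10280019] 294.07770142969355
[ 0.25425671 -0.05825882 -0.96538046]
```

View pics/scene0.png

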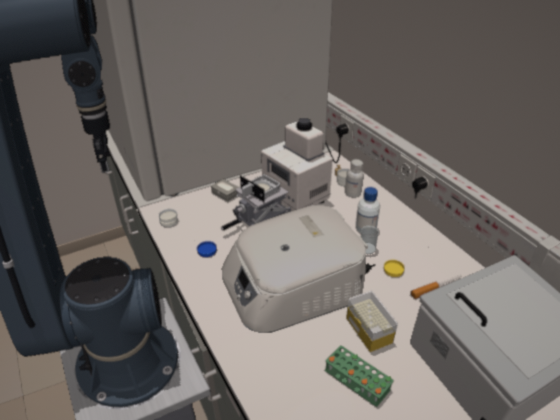

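View pics/side0.png

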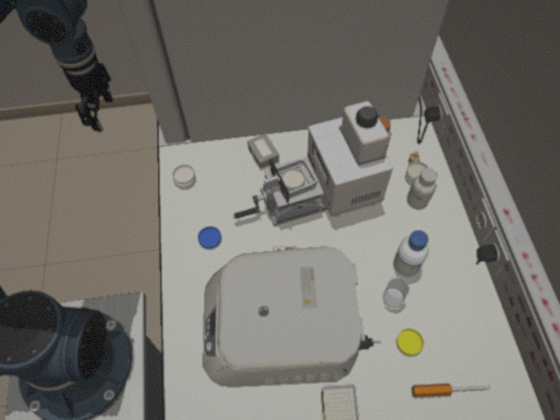

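The scene view has the jack with tray at about (262,195), the imager at (297,170) and the black crank grip at (232,222). In the side view the grip is at (247,212), the tray at (293,180), the imager at (350,165), the slide box at (263,150) and the timer at about (285,248).
Look-alikes for the dish, in side view pixels: white dish lying on the table (184,177), blue (210,238), yellow (410,342). The right one is in the tray at (293,180). For the crank grip, the other dark parts are the centrifuge knob (367,343) and the tray handle (273,170). I'll check with one close crop.

Run:
```python
import pickle,cv2,numpy as np
a=pickle.load(open('side0.pkl','rb'))['frame'][120:260,225:395];b=pickle.load(open('scene0.pkl','rb'))['frame'][130:250,205:345]
A=cv2.resize(a,None,fx=4.7,fy=4.2,interpolation=cv2.INTER_CUBIC)
A=cv2.resize(a,None,fx=4.2,fy=4.2,interpolation=cv2.INTER_CUBIC);A=cv2.convertScaleAbs(A,alpha=1.3,beta=20)
B=cv2.convertScaleAbs(cv2.resize(b,None,fx=4.8,fy=4.8,interpolation=cv2.INTER_CUBIC),alpha=1.3,beta=20)
cv2.imwrite('pics/sidec.png',A);cv2.imwrite('pics/scenec.png',B)
```

```text
(no output)
```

View pics/sidec.png

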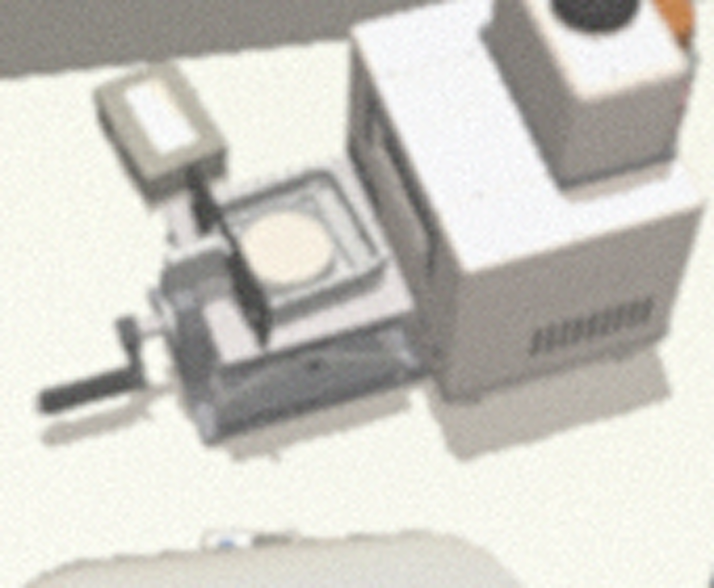

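View pics/scenec.png

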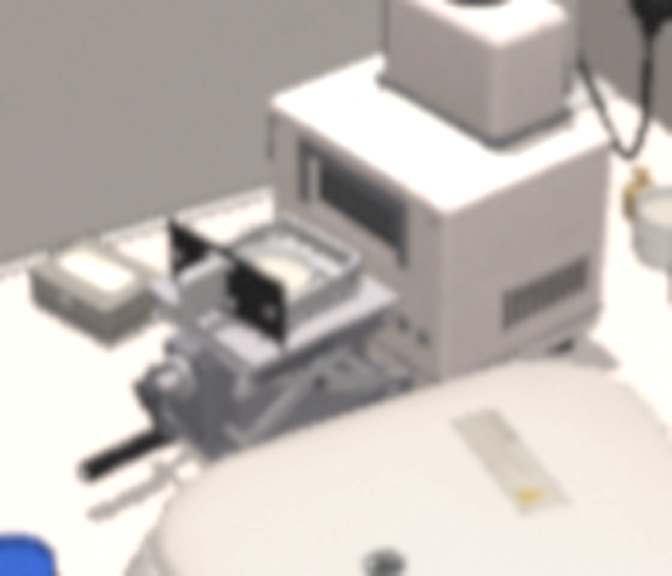

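Run:
```python
import pickle
from h import *
a=pickle.load(open('side0.pkl','rb'));b=pickle.load(open('scene0.pkl','rb'))
pts={'gripfree':((45,402),(88,470)),'griparm':((140,376),(165,433)),'roofR':((467,270),(443,210)),'roofL':((352,38),(274,103)),'roofRR':((702,203),(607,145)),
'platFR':((215,362),(260,370)),'platRR':((418,308),(398,297)),'botR':((448,396),(440,372)),'plateTL':((190,172),(170,220)),'dish':((287,250),(288,270))}
S=[((np.array(v[0])+.5)/4.2-.5+[225,120]) for v in pts.values()];C=[((np.array(v[1])+.5)/4.8-.5+[205,130]) for v in pts.values()]
T=tri(a,S,b,C)
for k,t in zip(pts,T):print(k,np.round(t,4))
P=dict(zip(pts,T))
for p,q in(('gripfree','griparm'),('roofR','roofL'),('roofR','roofRR'),('platFR','platRR')):
    d=P[q]-P[p];print(p,q,np.linalg.norm(d[:3]),np.degrees(np.arctan2(d[1],d[0])))
```

```text
gripfree [3.914e-01 3.151e-01 3.500e-02 3.000e-04]
griparm [0.4506 0.3248 0.0356 0.0011]
roofR [0.6356 0.2855 0.1706 0.0028]
roofL [6.003e-01 4.540e-01 1.753e-01 3.000e-04]
roofRR [7.805e-01 3.160e-01 1.611e-01 5.000e-04]
platFR [0.4977 0.2872 0.096  0.0093]
platRR [0.618  0.3124 0.0937 0.0019]
botR [0.6309 0.2757 0.0508 0.0049]
plateTL [0.4932 0.3914 0.1487 0.0032]
dish [0.5474 0.3412 0.1235 0.0072]
gripfree griparm 0.05997902846019281 9.316692810167886
roofR roofL 0.17222436118025758 101.82174547919985
roofR roofRR 0.1483664643312497 11.886770991889518
platFR platRR 0.12291824527655264 11.825370090521194
```

```bash
cat >> h.py <<'E'
def down(yaw,tilt=0):
    """tool pointing down, closing axis y at yaw+90deg; tilt>0 swings tool z toward +x(yaw), deg"""
    y=np.radians(yaw);X=np.array([-np.cos(y),-np.sin(y),0]);Y=np.array([-np.sin(y),np.cos(y),0])
    return R.from_matrix(np.c_[X,Y,np.cross(X,Y)])*R.from_rotvec([0,np.radians(-tilt),0])
def step(p,Rt,p0=None,R0=None):
    from cell import ctrl
    s=ctrl.sense();p0=s['tcp_pos'] if p0 is None else p0;R0=R.from_quat(s['tcp_rot']) if R0 is None else R0
    return np.round(np.r_[np.degrees((R0.inv()*Rt).as_rotvec()),R0.inv().apply(np.array(p)-p0)*1000],1)
E
python3 - <<'E'
import pickle
from h import *
print(step([0.36,0.33,0.22],down(11.8)), down(11.8,20).as_matrix()[:,2])
w=pickle.load(open('wrist0.pkl','rb'));from cell import ctrl
s=ctrl.sense();R0=R.from_quat(s['tcp_rot']);print('cam in tool',R0.inv().apply(w['eye']-s['tcp_pos']),R0.inv().apply(w['rotation'].T).round(3).T)
a=pickle.load(open('side0.pkl','rb'));print('timer',onz(a,[(273.5,248),(295,248),(284,248)],0.018),'box',onz(a,[((160/4.2)+225,130/4.2+120)],.034))
E
```

```text
[-1.000e-01 -0.000e+00 -2.490e+01 -2.762e+02 -1.220e+02  1.100e+01] [ 0.33479236  0.06994177 -0.93969262]
cam in tool [ 0.06585203 -0.00169998 -0.14209558] [[ 0.    -0.965 -0.261]
 [ 1.    -0.     0.002]
 [-0.002 -0.261  0.965]]
timer [[0.47663899 0.21659442 0.018     ]
 [0.52987619 0.20862625 0.018     ]
 [0.50264034 0.21270379 0.018     ]] box [[0.4870316  0.51037772 0.034     ]]
```

Emit:
servo_tool(
  steps=[
    [0,0,-4,-40,-18,2,85],
    [0,0,-8,-85,-38,4,85],
    [0,0,-12,-130,-58,6,85],
    [0,0,-17,-175,-78,8,70],
    [0,0,-21,-220,-98,10,45],
    [0,0,-25,-260,-114,11,45],
    [0,0,-25,-276,-122,11,45],
    [0,0,-25,-276,-122,11,45],
    [0,0,-25,-276,-122,11,45],
    [0,0,-25,-276,-122,11,45],
  ],
)

```text
time: 1.45
tcp_pos: [0.3591, 0.3309, 0.2203]
tcp_rot: [-0.105, 0.995, -0.0, -0.0]
wrist_force: [-0.1, 0.7, 0.4]
finger_gap: 0.532
finger_force: 0.0
```

Run:
```python
import pickle
from h import *
c=cam('wrist');pickle.dump(c,open('w1.pkl','wb'))
cv2.imwrite('pics/w1.png',cv2.resize(c['frame'],(800,600),interpolation=cv2.INTER_CUBIC))
```

```text
(no output)
```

View pics/w1.png

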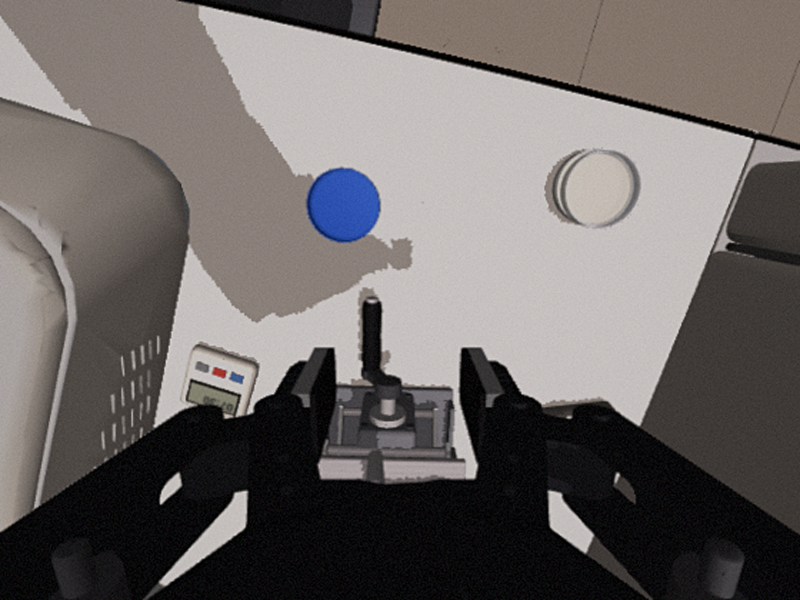

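The wrist view shows the grip from (372,300) at its free end to (372,375), the shaft hub at (388,384), the jack platform's near edge from (320,478) to (465,478) with the handle shadow at (375,465), and the timer at (220,380). The grip lies on the jack's -y side.

Run:
```python
import pickle
from h import *
w=pickle.load(open('w1.pkl','rb'));b=pickle.load(open('scene0.pkl','rb'));a=pickle.load(open('side0.pkl','rb'))
f=lambda l:[(np.array(x)+.5)*.7-.5 for x in l]
W=f([(372,302),(371,372)])
S=[((np.array(v)+.5)/4.2-.5+[225,120]) for v in ((45,402),(140,376))];C=[((np.array(v)+.5)/4.8-.5+[205,130]) for v in ((88,470),(165,433))]
print(tri(w,W,a,S).round(4),tri(w,W,b,C).round(4))
for z in(.03,.035,.04):print(onz(w,W,z).round(4).tolist())
print('hub',onz(w,f([(388,384),(387,405)]),.06).round(4).tolist(),'plat',[onz(w,f([(320,470),(465,470)]),z).round(4).tolist() for z in (.095,.1)])
```

```text
[[3.908e-01 3.157e-01 3.290e-02 1.700e-03]
 [4.512e-01 3.264e-01 3.260e-02 3.000e-04]] [[3.904e-01 3.152e-01 3.490e-02 1.900e-03]
 [4.506e-01 3.264e-01 3.470e-02 4.000e-04]]
[[0.3908, 0.3153, 0.03], [0.4526, 0.3266, 0.03]]
[[0.3894, 0.3153, 0.035], [0.4502, 0.3264, 0.035]]
[[0.3879, 0.3153, 0.04], [0.4478, 0.3262, 0.04]]
hub [[0.4457, 0.3407, 0.06], [0.464, 0.3437, 0.06]] plat [[[0.5081, 0.3024, 0.095], [0.4856, 0.4084, 0.095]], [[0.5041, 0.3027, 0.1], [0.482, 0.4067, 0.1]]]
```

Emit:
servo_tool(
  steps=[
    [0,0,0,-20,-10,20,45],
    [0,0,0,-47,-21.5,60,45],
    [0,0,0,-47,-21.5,100,45],
    [0,0,0,-47,-21.5,140,45],
    [0,0,0,-47,-21.5,170,45],
    [0,0,0,-47,-21.5,190,45],
    [0,0,0,-47,-21.5,200,45],
    [0,0,0,-47,-21.5,205,45],
    [0,0,0,-47,-21.5,205,45],
    [0,0,0,-47,-21.5,205,45],
  ],
  grip_force=25,
)

```text
time: 2.75
tcp_pos: [0.4107, 0.3192, 0.016]
tcp_rot: [-0.104, 0.995, 0.0, 0.0]
wrist_force: [-0.5, -0.4, -0.1]
finger_gap: 0.528
finger_force: 0.0
```

Run:
```python
import pickle
from h import *
c=cam('wrist');pickle.dump(c,open('w2.pkl','wb'))
cv2.imwrite('pics/w2.png',cv2.resize(c['frame'],(800,600),interpolation=cv2.INTER_CUBIC))
```

```text
(no output)
```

View pics/w2.png

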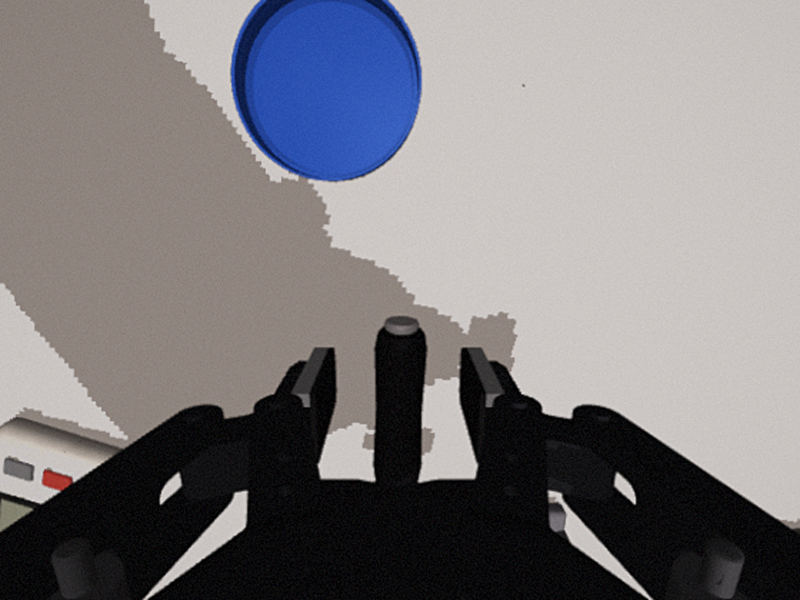

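The grip stands centred between the pads: sleeve at x≈401, pads at 335 and 461. Closing now.

Emit:
servo_tool(
  steps=[
    [0,0,0,0,0,0,8],
    [0,0,0,0,0,0,8],
    [0,0,0,0,0,0,8],
    [0,0,0,0,0,0,8],
    [0,0,0,0,0,0,8],
    [0,0,0,0,0,0,8],
    [0,0,0,0,0,0,8],
    [0,0,0,0,0,0,8],
    [0,0,0,0,0,0,8],
    [0,0,0,0,0,0,8],
  ],
  grip_force=30,
)

```text
time: 4.05
tcp_pos: [0.4105, 0.3191, 0.0154]
tcp_rot: [-0.104, 0.995, 0.0, 0.0]
wrist_force: [1.1, 1.3, 5.0]
finger_gap: 0.173
finger_force: 29.3
```

Run:
```python
from h import *
from cell import ctrl
s=ctrl.sense();print(s['tcp_pos'],s['wrist_force'],s['finger_gap']*85.4,s['finger_force'])
# tool axes rows for arc: theta0 -> +deg (y=30 sin, z=58-30cos), per 15deg
for th0 in(-36,):
    for k in range(1,11):
        t=np.radians(th0+k*3.6);t0=np.radians(th0);print(k,np.round([30*(np.sin(t)-np.sin(t0)),30*(np.cos(t)-np.cos(t0))],1))
```

```text
[0.41050692 0.31909522 0.01540562] [1.11705701 1.25200064 4.9606582 ] 14.768245381628152 29.32102918624878
1 [1.6 1.1]
2 [3.2 2. ]
3 [4.9 2.9]
4 [6.6 3.6]
5 [8.4 4.3]
6 [10.2  4.8]
7 [12.   5.2]
8 [13.9  5.5]
9 [15.7  5.7]
10 [17.6  5.7]
```

Emit:
servo_tool(
  steps=[
    [0,0,0,0,1.6,1.1,8],
    [0,0,0,0,3.2,2,8],
    [0,0,0,0,4.9,2.9,8],
    [0,0,0,0,6.6,3.6,8],
    [0,0,0,0,8.4,4.3,8],
    [0,0,0,0,10.2,4.8,8],
    [0,0,0,0,12,5.2,8],
    [0,0,0,0,13.9,5.5,8],
    [0,0,0,0,15.7,5.7,8],
    [0,0,0,0,17.6,5.7,8],
  ],
)

```text
time: 5.3
tcp_pos: [0.4076, 0.3362, 0.0105]
tcp_rot: [-0.104, 0.995, -0.0, 0.001]
wrist_force: [0.7, -3.4, 13.1]
finger_gap: 0.171
finger_force: 30.4
```

Run:
```python
from h import *
from cell import ctrl
s=ctrl.sense();print(s['tcp_pos'],s['wrist_force'],s['ft_torque'],s['finger_gap']*85.4,s['finger_force'])
def arc(a,b,r=30):
    for k in range(1,11):
        t=np.radians(a+(b-a)*k/10);t0=np.radians(a);print([0,0,0,0,round(r*(np.sin(t)-np.sin(t0)),1),round(r*(np.cos(t)-np.cos(t0)),1),8],end=', ')
    print()
arc(0,90)
```

```text
[0.40755101 0.33622394 0.01047004] [ 0.67401513 -3.36589192 13.0882585 ] [-0.42315996 -0.33934711 -0.25085816] 14.598223036864157 30.35457193851471
[0, 0, 0, 0, np.float64(4.7), np.float64(-0.4), 8], [0, 0, 0, 0, np.float64(9.3), np.float64(-1.5), 8], [0, 0, 0, 0, np.float64(13.6), np.float64(-3.3), 8], [0, 0, 0, 0, np.float64(17.6), np.float64(-5.7), 8], [0, 0, 0, 0, np.float64(21.2), np.float64(-8.8), 8], [0, 0, 0, 0, np.float64(24.3), np.float64(-12.4), 8], [0, 0, 0, 0, np.float64(26.7), np.float64(-16.4), 8], [0, 0, 0, 0, np.float64(28.5), np.float64(-20.7), 8], [0, 0, 0, 0, np.float64(29.6), np.float64(-25.3), 8], [0, 0, 0, 0, np.float64(30.0), np.float64(-30.0), 8],
```

Emit:
servo_tool(
  steps=[
    [0,0,0,0,4.7,-1.2,8],
    [0,0,0,0,9.3,-2.5,8],
    [0,0,0,0,13.6,-4.3,8],
    [0,0,0,0,17.6,-6.7,8],
    [0,0,0,0,21.2,-9.8,8],
    [0,0,0,0,24.3,-13.4,8],
    [0,0,0,0,26.7,-17.4,8],
    [0,0,0,0,28.5,-21.7,8],
    [0,0,0,0,29.6,-26.3,8],
    [0,0,0,0,30,-31,8],
  ],
)

```text
time: 6.55
tcp_pos: [0.402, 0.3642, 0.0403]
tcp_rot: [-0.103, 0.995, -0.002, 0.001]
wrist_force: [9.8, -4.4, -2.0]
finger_gap: 0.176
finger_force: 29.2
```

```bash
cat >> h.py <<'E'
def st():
    from cell import ctrl
    s=ctrl.sense();Rt=R.from_quat(s['tcp_rot']);print(s['time'],s['tcp_pos'].round(4),'F tool',Rt.inv().apply(s['wrist_force']).round(1),'M',s['ft_torque'].round(2),s['finger_gap']*85.4,s['finger_force'])
def arc(a,b,dy=0,dz=0,r=30):
    for k in range(1,11):
        t=np.radians(a+(b-a)*k/10);t0=np.radians(a);print([0,0,0,0,float(round(r*(np.sin(t)-np.sin(t0))+dy*min(1,k/2),1)),float(round(r*(np.cos(t)-np.cos(t0))+dz*min(1,k/2),1)),8],end=', ')
    print()
E
python3 - <<'E'
from h import *
st();arc(90,180)
E
```

```text
6.55 [0.402  0.3642 0.0403] F tool [-8.6 -6.3  2. ] M [-0.97 -1.84 -0.23] 15.016102593963842 29.201143383979797
[0, 0, 0, 0, -0.4, -4.7, 8], [0, 0, 0, 0, -1.5, -9.3, 8], [0, 0, 0, 0, -3.3, -13.6, 8], [0, 0, 0, 0, -5.7, -17.6, 8], [0, 0, 0, 0, -8.8, -21.2, 8], [0, 0, 0, 0, -12.4, -24.3, 8], [0, 0, 0, 0, -16.4, -26.7, 8], [0, 0, 0, 0, -20.7, -28.5, 8], [0, 0, 0, 0, -25.3, -29.6, 8], [0, 0, 0, 0, -30.0, -30.0, 8],
```

Emit:
servo_tool(
  steps=[
    [0,0,0,-0.8,-0.8,-4.7,8],
    [0,0,0,-0.8,-2.3,-9.3,8],
    [0,0,0,-0.8,-4.1,-13.6,8],
    [0,0,0,-0.7,-6.5,-17.6,8],
    [0,0,0,-0.6,-9.6,-21.2,8],
    [0,0,0,-0.5,-13.2,-24.3,8],
    [0,0,0,-0.4,-17.2,-26.7,8],
    [0,0,0,-0.3,-21.5,-28.5,8],
    [0,0,0,-0.2,-26.1,-29.6,8],
    [0,0,0,0,-30.8,-30,8],
  ],
)

```text
time: 7.8
tcp_pos: [0.4072, 0.3355, 0.071]
tcp_rot: [-0.104, 0.995, 0.0, 0.0]
wrist_force: [3.8, 3.0, 1.3]
finger_gap: 0.176
finger_force: 29.6
```

Run:
```python
import pickle
from h import *
st();arc(180,270);arc(270,360)
c=cam('side');pickle.dump(c,open('s2.pkl','wb'));d=cam('scene');pickle.dump(d,open('c2.pkl','wb'))
A=cv2.resize(c['frame'][120:240,240:375],None,fx=4.4,fy=4.4,interpolation=cv2.INTER_CUBIC);B=cv2.resize(d['frame'][130:250,215:335],None,fx=4.8,fy=4.8,interpolation=cv2.INTER_CUBIC)
cv2.imwrite('pics/c2.png',cv2.convertScaleAbs(B,alpha=1.3,beta=20))
```

```text
7.8 [0.4072 0.3355 0.071 ] F tool [-4.3  2.1 -1.3] M [ 0.63 -0.84 -0.13] 15.047359333778386 29.61944282054901
[0, 0, 0, 0, -4.7, 0.4, 8], [0, 0, 0, 0, -9.3, 1.5, 8], [0, 0, 0, 0, -13.6, 3.3, 8], [0, 0, 0, 0, -17.6, 5.7, 8], [0, 0, 0, 0, -21.2, 8.8, 8], [0, 0, 0, 0, -24.3, 12.4, 8], [0, 0, 0, 0, -26.7, 16.4, 8], [0, 0, 0, 0, -28.5, 20.7, 8], [0, 0, 0, 0, -29.6, 25.3, 8], [0, 0, 0, 0, -30.0, 30.0, 8], 
[0, 0, 0, 0, 0.4, 4.7, 8], [0, 0, 0, 0, 1.5, 9.3, 8], [0, 0, 0, 0, 3.3, 13.6, 8], [0, 0, 0, 0, 5.7, 17.6, 8], [0, 0, 0, 0, 8.8, 21.2, 8], [0, 0, 0, 0, 12.4, 24.3, 8], [0, 0, 0, 0, 16.4, 26.7, 8], [0, 0, 0, 0, 20.7, 28.5, 8], [0, 0, 0, 0, 25.3, 29.6, 8], [0, 0, 0, 0, 30.0, 30.0, 8],
```

View pics/c2.png

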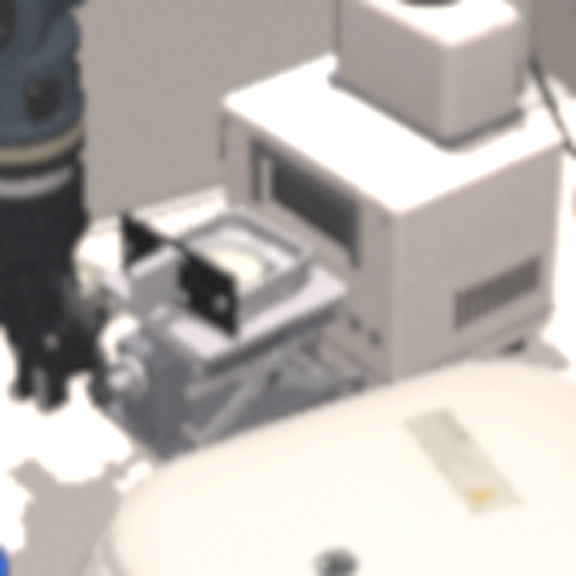

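Emit:
servo_tool(
  steps=[
    [0,0,0,-0.2,-4.7,0.4,8],
    [0,0,0,-0.1,-9.3,1.5,8],
    [0,0,0,0,-13.6,3.3,8],
    [0,0,0,0.1,-17.6,5.7,8],
    [0,0,0,0.2,-21.2,8.8,8],
    [0,0,0,0.2,-24.3,12.4,8],
    [0,0,0,0.2,-26.7,16.4,8],
    [0,0,0,0.2,-28.5,20.7,8],
    [0,0,0,0.2,-29.6,25.3,8],
    [0,0,0,0.2,-30,30,8],
  ],
)

```text
time: 9.15
tcp_pos: [0.4128, 0.3053, 0.0402]
tcp_rot: [-0.104, 0.995, -0.001, -0.0]
wrist_force: [4.5, -1.1, 1.2]
finger_gap: 0.177
finger_force: 30.0
```

Emit:
servo_tool(
  steps=[
    [0,0,0,0,0.4,4.7,8],
    [0,0,0,0,1.5,9.3,8],
    [0,0,0,0,3.3,13.6,8],
    [0,0,0,-0.1,5.7,17.6,8],
    [0,0,0,-0.2,8.8,21.2,8],
    [0,0,0,-0.2,12.4,24.3,8],
    [0,0,0,-0.3,16.4,26.7,8],
    [0,0,0,-0.4,20.7,28.5,8],
    [0,0,0,-0.5,25.3,29.6,8],
    [0,0,0,-0.5,30,30,8],
  ],
)

```text
time: 10.4
tcp_pos: [0.4074, 0.3357, 0.0109]
tcp_rot: [-0.104, 0.995, -0.0, 0.0]
wrist_force: [4.6, -2.1, 8.0]
finger_gap: 0.169
finger_force: 30.4
```

Emit:
servo_tool(
  steps=[
    [0,0,0,0,0,0,45],
    [0,0,0,0,0,0,45],
    [0,0,0,0,0,0,45],
    [0,0,0,0,0,-15,45],
    [0,0,0,0,0,-60,45],
    [0,0,0,0,0,-115,45],
    [0,0,0,-10,1,-170,60],
    [0,0,0,-34,2,-220,85],
    [0,0,0,-34,2,-250,85],
    [0,0,0,-34,2,-250,85],
  ],
)

```text
time: 11.65
tcp_pos: [0.4408, 0.3449, 0.2639]
tcp_rot: [-0.104, 0.995, 0.001, 0.002]
wrist_force: [2.0, -0.1, -0.5]
finger_gap: 0.996
finger_force: 0.0
```

Run:
```python
import pickle
from h import *
st()
c=cam('wrist');pickle.dump(c,open('w3.pkl','wb'))
cv2.imwrite('pics/w3.png',cv2.convertScaleAbs(cv2.resize(c['frame'],(800,600),interpolation=cv2.INTER_CUBIC),alpha=1.3,beta=15))
```

```text
11.65 [0.4408 0.3449 0.2639] F tool [-1.9 -0.6  0.5] M [-0.02  0.05  0.01] 85.03014735574715 0.0
```

View pics/w3.png

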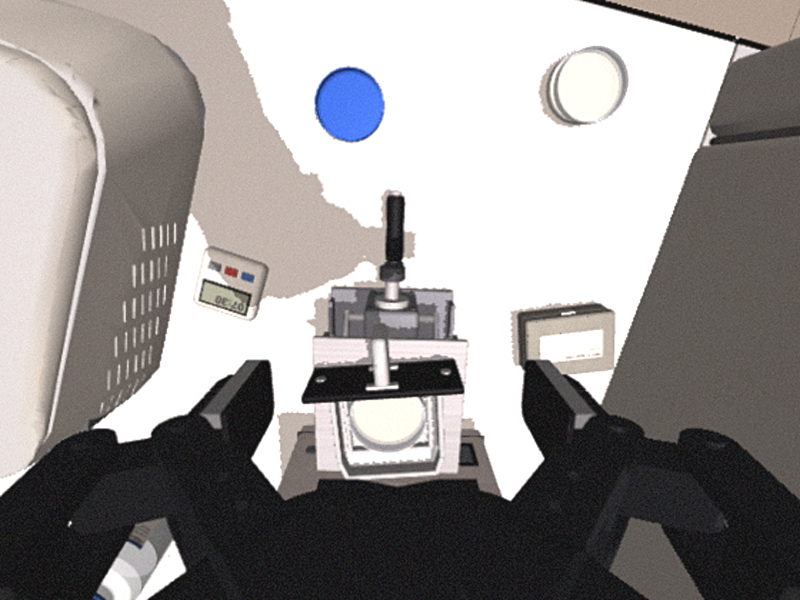

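The wrist view shows the tray yawed a few degrees against the platform: plate top edge from (310,377) to (458,361), handle from (378,328) to (383,385). The platform's near edge runs from (315,340) to (466,342) and the imager's lower front edge from (299,432) to (484,432).

```bash
python3 - <<'E'
import pickle
from h import *
w=pickle.load(open('w3.pkl','rb'))
f=lambda l:[(np.array(x)+.5)*.7-.5 for x in l]
def show(n,l,z):
    P=onz(w,f(l),z);d=P[1]-P[0];print(n,z,P.round(4).tolist(),'len',np.linalg.norm(d).round(4),'dir',np.degrees(np.arctan2(d[1],d[0])).round(1))
for z in(0,.005):show('face low',[(299,432),(484,432)],z)
for z in(.103,.107):show('plat near',[(315,340),(466,342)],z);show('plat L/R far',[(317,472),(461,470)],z)
for z in(.153,.157):show('plate top far',[(304,400),(463,391)],z);show('plate top near',[(310,377),(459,361)],z);show('handle',[(378,328),(381,368)],z-.004);
show('crank grip',[(395,194),(394,260)],.028)
s=pickle.load(open('c2.pkl','rb'));
E
python3 - <<'E'
import cv2,pickle,numpy as np
c=pickle.load(open('w3.pkl','rb'))['frame']
A=cv2.convertScaleAbs(cv2.resize(c[220:345,190:350],None,fx=5,fy=4.8,interpolation=cv2.INTER_CUBIC),alpha=1.1,beta=25)
cv2.imwrite('pics/w3c.png',A)
E
```

```text
face low 0 [[0.6582, 0.2796, 0.0], [0.6164, 0.4796, 0.0]] len 0.2043 dir 101.8
face low 0.005 [[0.6547, 0.2802, 0.005], [0.6134, 0.4777, 0.005]] len 0.2018 dir 101.8
plat near 0.103 [[0.5036, 0.2926, 0.103], [0.4813, 0.4069, 0.103]] len 0.1164 dir 101.1
plat L/R far 0.103 [[0.6219, 0.3127, 0.103], [0.5949, 0.432, 0.103]] len 0.1223 dir 102.8
plat near 0.107 [[0.5019, 0.2931, 0.107], [0.4799, 0.4058, 0.107]] len 0.1149 dir 101.1
plat L/R far 0.107 [[0.6186, 0.3129, 0.107], [0.592, 0.4306, 0.107]] len 0.1207 dir 102.8
plate top far 0.153 [[0.5265, 0.2981, 0.153], [0.4981, 0.4009, 0.153]] len 0.1066 dir 105.5
plate top near 0.153 [[0.5089, 0.2995, 0.153], [0.4776, 0.3929, 0.153]] len 0.0985 dir 108.5
handle 0.149 [[0.4675, 0.3368, 0.149], [0.4948, 0.3443, 0.149]] len 0.0283 dir 15.3
plate top far 0.157 [[0.5242, 0.2986, 0.157], [0.4962, 0.3997, 0.157]] len 0.1049 dir 105.5
plate top near 0.157 [[0.5068, 0.2999, 0.157], [0.476, 0.3919, 0.157]] len 0.097 dir 108.5
handle 0.153 [[0.4661, 0.3367, 0.153], [0.4929, 0.344, 0.153]] len 0.0278 dir 15.3
crank grip 0.028 [[0.3861, 0.3308, 0.028], [0.4436, 0.3419, 0.028]] len 0.0585 dir 11.0
```

View pics/w3c.png

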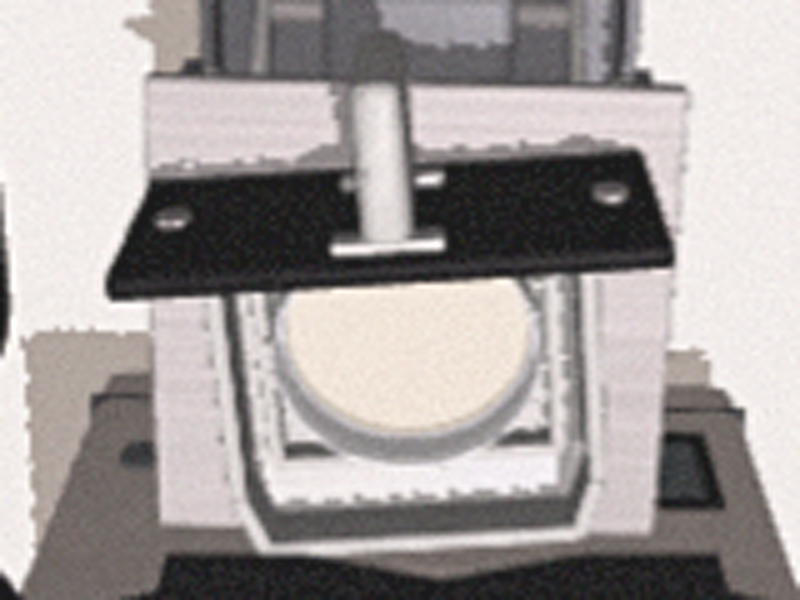

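Run:
```python
import pickle
from h import *
d=pickle.load(open('c2.pkl','rb'));a=pickle.load(open('side0.pkl','rb'))
yaw=np.radians(11.6);X=np.array([np.cos(yaw),np.sin(yaw),0]);Y=np.array([-np.sin(yaw),np.cos(yaw),0])
O=np.array([.6185,.379,0]) 
# face plane point at jack line; refine: roof corner rays on plane
f=lambda l:[(np.array(x)+.5)/4.8-.5+np.array([215,130]) for x in l]
def plane(c,uv,o=O):
    e,r=ray(c,uv);t=((o-e)@X)/(r@X);P=e+r*t[:,None];return np.c_[(P-o)@Y,P[:,2]]*1000
print('scene roofR,roofL,portBR,portTR,botR\n',plane(d,f([(402,212),(223,103),(356,264),(357,206),(398,376)])).round(1))
print('side roofR roofL botR\n',plane(a,[(np.array(v)+.5)/4.2-.5+np.array([225,120]) for v in((467,270),(352,38),(448,396))]).round(1))
g=cv2.cvtColor(d['frame'],cv2.COLOR_BGR2GRAY).astype(np.float32)
def prof(P):
    uv=proj(d,P).astype(np.float32);return cv2.remap(g,uv[:,0].reshape(1,-1),uv[:,1].reshape(1,-1),cv2.INTER_LINEAR)[0].round().astype(int)
ys=np.arange(-70,71,4)
for z in(.125,.135,.142):print('z',z,list(zip(ys.tolist(),prof([O+Y*y/1000+[0,0,z] for y in ys]).tolist())))
zs=np.arange(84,180,3)
for y in(-40,-30,30):print('y',y,list(zip(zs.tolist(),prof([O+Y*y/1000+[0,0,z/1000] for z in zs]).tolist())))
```

```text
scene roofR,roofL,portBR,portTR,botR
 [[-97.4 169.9]
 [ 84.2 171.4]
 [-53.8 108.4]
 [-54.4 153.9]
 [-96.8  40.4]]
side roofR roofL botR
 [[-94.  166.6]
 [ 83.1 167.4]
 [-92.8  25.6]]
z 0.125 [(-70, 107), (-66, 106), (-62, 100), (-58, 88), (-54, 70), (-50, 54), (-46, 46), (-42, 40), (-38, 37), (-34, 36), (-30, 36), (-26, 35), (-22, 35), (-18, 36), (-14, 36), (-10, 36), (-6, 36), (-2, 36), (2, 36), (6, 37), (10, 37), (14, 37), (18, 37), (22, 38), (26, 39), (30, 47), (34, 68), (38, 89), (42, 89), (46, 77), (50, 66), (54, 74), (58, 89), (62, 100), (66, 106), (70, 107)]
z 0.135 [(-70, 108), (-66, 106), (-62, 101), (-58, 88), (-54, 69), (-50, 55), (-46, 47), (-42, 40), (-38, 37), (-34, 36), (-30, 36), (-26, 36), (-22, 35), (-18, 35), (-14, 36), (-10, 35), (-6, 36), (-2, 36), (2, 36), (6, 36), (10, 36), (14, 36), (18, 36), (22, 35), (26, 37), (30, 46), (34, 69), (38, 90), (42, 88), (46, 76), (50, 67), (54, 74), (58, 89), (62, 100), (66, 106), (70, 108)]
z 0.142 [(-70, 107), (-66, 106), (-62, 100), (-58, 88), (-54, 70), (-50, 56), (-46, 48), (-42, 43), (-38, 42), (-34, 41), (-30, 40), (-26, 
[... 654 characters left out ...]
0), (93, 112), (96, 110), (99, 111), (102, 112), (105, 112), (108, 109), (111, 101), (114, 87), (117, 66), (120, 48), (123, 38), (126, 36), (129, 35), (132, 35), (135, 36), (138, 37), (141, 38), (144, 43), (147, 48), (150, 54), (153, 61), (156, 72), (159, 88), (162, 102), (165, 119), (168, 142), (171, 170), (174, 193), (177, 202)]
y 30 [(84, 107), (87, 100), (90, 105), (93, 118), (96, 126), (99, 124), (102, 120), (105, 116), (108, 115), (111, 112), (114, 101), (117, 83), (120, 63), (123, 50), (126, 46), (129, 45), (132, 46), (135, 46), (138, 47), (141, 50), (144, 55), (147, 58), (150, 60), (153, 62), (156, 70), (159, 83), (162, 97), (165, 111), (168, 133), (171, 159), (174, 182), (177, 198)]
```

Run:
```python
import pickle
from h import *
w=pickle.load(open('w3.pkl','rb'))
f=lambda l:[(np.array(v)+.5)/[5,4.8]-.5+np.array([190,220]) for v in l]
names=['touch','edgeL','plateL','edgeR','plateR','handleFreeTop'];pts=[(240,118),(150,80),(150,188),(685,90),(640,152),(375,85)]
for z in(.104,.108):print(z,dict(zip(names,onz(w,f(pts),z).round(4).tolist())))
t=onz(w,f(pts[:1]),.106)[0];print(step([t[0],t[1],.130],down(11.6)))
st()
```

```text
0.104 {'touch': [0.5066, 0.3125, 0.104], 'edgeL': [0.5015, 0.2917, 0.104], 'plateL': [0.5281, 0.2958, 0.104], 'edgeR': [0.4798, 0.4069, 0.104], 'plateR': [0.4967, 0.401, 0.104], 'handleFreeTop': [0.4926, 0.3401, 0.104]}
0.108 {'touch': [0.5049, 0.3128, 0.108], 'edgeL': [0.4999, 0.2922, 0.108], 'plateL': [0.5261, 0.2962, 0.108], 'edgeR': [0.4784, 0.4059, 0.108], 'plateR': [0.4951, 0.4, 0.108], 'handleFreeTop': [0.491, 0.34, 0.108]}
[ 1.000e-01  1.000e-01  3.000e-01 -5.730e+01 -4.480e+01  1.322e+02]
11.7 [0.4402 0.3445 0.2621] F tool [-0.4  0.1 -0.2] M [-0.03  0.03 -0.02] 84.88633525384188 0.0
```

Emit:
servo_tool(
  steps=[
    [0,0,0,-20,-15,15,40],
    [0,0,0,-57,-45,40,0],
    [0,0,0,-57,-45,80,0],
    [0,0,0,-57,-45,115,0],
    [0,0,0,-57,-45,135,0],
    [0,0,0,-57,-45,146,0],
    [0,0,0,-57,-45,150,0],
    [0,0,0,-57,-45,153,0],
    [0,0,0,-57,-45,156,0],
    [0,0,0,-57,-45,158,0],
  ],
)

```text
time: 12.95
tcp_pos: [0.5045, 0.3125, 0.1049]
tcp_rot: [-0.104, 0.995, 0.001, 0.0]
wrist_force: [-11.1, -4.4, 26.3]
finger_gap: -0.002
finger_force: 3.9
```

```bash
python3 -c "
from h import *;st()"
```

```text
12.95 [0.5045 0.3125 0.1049] F tool [ 11.8  -2.  -26.3] M [-0.47  2.02  0.27] -0.1840072834912312 3.918210491538048
```

Emit:
servo_tool(
  steps=[
    [0,0,0,0,0,-30,0],
    [0,0,0,0,0,-85,0],
    [0,0,0,-40,12,-105,0],
    [0,0,0,-90,26,-105,0],
    [0,0,0,-137,39,-105,0],
    [0,0,0,-137,39,-90,0],
    [0,0,0,-137,39,-77,0],
    [0,0,0,-137,39,-73,0],
    [0,0,0,-137,39,-70,0],
    [0,0,0,-137,39,-68,0],
  ],
)

```text
time: 14.2
tcp_pos: [0.6306, 0.3785, 0.1721]
tcp_rot: [-0.104, 0.995, 0.0, 0.001]
wrist_force: [-4.5, -2.6, 12.5]
finger_gap: -0.001
finger_force: 6.5
```

```bash
python3 -c "
from h import *;st()"
```

```text
14.2 [0.6306 0.3785 0.1721] F tool [  4.9  -1.6 -12.6] M [-0.53  0.94  0.02] -0.046637805451693534 6.532506407947949
```

Emit:
servo_tool(
  steps=[
    [0,0,0,0,0,-25,0],
    [0,0,0,15,0,-55,10],
    [0,0,0,65,1,-60,45],
    [0,0,0,115,2,-60,45],
    [0,0,0,165,3,-55,45],
    [0,0,0,210,4,-40,45],
    [0,0,0,227,4,-10,45],
    [0,0,0,227,4,35,45],
    [0,0,0,227,4,75,45],
    [0,0,0,227,4,75,45],
  ],
)

```text
time: 15.45
tcp_pos: [0.4064, 0.3343, 0.0941]
tcp_rot: [-0.104, 0.995, -0.001, -0.002]
wrist_force: [-0.2, -1.4, 0.6]
finger_gap: 0.528
finger_force: 0.0
```

Run:
```python
from h import *
st();print(step([.4075,.336,.0105],down(11.6)));arc(0,72);arc(72,144)
```

```text
15.45 [0.4064 0.3343 0.0941] F tool [ 0.4 -1.3 -0.6] M [ 0.02 -0.01  0.01] 45.12144421652516 0.0
[-0.1 -0.2  0.4 -1.7  1.6 83.6]
[0, 0, 0, 0, 3.8, -0.2, 8], [0, 0, 0, 0, 7.5, -0.9, 8], [0, 0, 0, 0, 11.0, -2.1, 8], [0, 0, 0, 0, 14.5, -3.7, 8], [0, 0, 0, 0, 17.6, -5.7, 8], [0, 0, 0, 0, 20.5, -8.1, 8], [0, 0, 0, 0, 23.1, -10.9, 8], [0, 0, 0, 0, 25.3, -13.9, 8], [0, 0, 0, 0, 27.1, -17.2, 8], [0, 0, 0, 0, 28.5, -20.7, 8], 
[0, 0, 0, 0, 0.9, -3.6, 8], [0, 0, 0, 0, 1.4, -7.4, 8], [0, 0, 0, 0, 1.4, -11.2, 8], [0, 0, 0, 0, 0.9, -14.9, 8], [0, 0, 0, 0, 0.0, -18.5, 8], [0, 0, 0, 0, -1.4, -22.0, 8], [0, 0, 0, 0, -3.2, -25.3, 8], [0, 0, 0, 0, -5.4, -28.4, 8], [0, 0, 0, 0, -8.0, -31.1, 8], [0, 0, 0, 0, -10.9, -33.5, 8],
```

Emit:
servo_tool(
  steps=[
    [0,0,0,-1.5,1.5,30,45],
    [0,0,0,-1.5,1.5,60,45],
    [0,0,0,-1.5,1.5,78,45],
    [0,0,0,-1.5,1.5,82,45],
    [0,0,0,-1.5,1.5,82,8],
    [0,0,0,-1.5,1.5,82,8],
    [0,0,0,-1.5,1.5,82,8],
    [0,0,0,-1.5,1.5,82,8],
    [0,0,0,-1.5,1.5,82,8],
    [0,0,0,-1.5,1.5,82,8],
  ],
)

```text
time: 16.7
tcp_pos: [0.4103, 0.3378, 0.0147]
tcp_rot: [-0.104, 0.995, 0.0, 0.001]
wrist_force: [2.1, -2.3, 7.9]
finger_gap: 0.175
finger_force: 29.8
```

Emit:
servo_tool(
  steps=[
    [0,0,0,0,3.8,-0.2,8],
    [0,0,0,0,7.5,-0.9,8],
    [0,0,0,-0.2,11,-2.1,8],
    [0,0,0,-0.3,14.5,-3.7,8],
    [0,0,0,-0.3,17.6,-5.7,8],
    [0,0,0,-0.4,20.5,-8.1,8],
    [0,0,0,-0.5,23.1,-10.9,8],
    [0,0,0,-0.6,25.3,-13.9,8],
    [0,0,0,-0.6,27.1,-17.2,8],
    [0,0,0,-0.6,28.5,-20.7,8],
  ],
)

```text
time: 17.95
tcp_pos: [0.4055, 0.3636, 0.0349]
tcp_rot: [-0.103, 0.995, -0.002, 0.001]
wrist_force: [8.4, -10.9, 1.9]
finger_gap: 0.173
finger_force: 30.0
```

Emit:
servo_tool(
  steps=[
    [0,0,0,0,0.9,-3.6,8],
    [0,0,0,0,1.4,-7.4,8],
    [0,0,0,0,1.4,-11.2,8],
    [0,0,0,0,0.9,-14.9,8],
    [0,0,0,0,0,-18.5,8],
    [0,0,0,0,-1.4,-22,8],
    [0,0,0,0.1,-3.2,-25.3,8],
    [0,0,0,0.2,-5.4,-28.4,8],
    [0,0,0,0.2,-8,-31.1,8],
    [0,0,0,0.3,-10.9,-33.5,8],
  ],
)

```text
time: 19.2
tcp_pos: [0.407, 0.3546, 0.0679]
tcp_rot: [-0.104, 0.995, -0.0, 0.001]
wrist_force: [6.2, -0.2, -5.8]
finger_gap: 0.172
finger_force: 29.1
```

Emit:
servo_tool(
  steps=[
    [0,0,0,0,0,0,45],
    [0,0,0,0,0,0,45],
    [0,0,0,0,0,0,45],
    [0,0,0,0,0,-20,45],
    [0,0,0,0,0,-70,45],
    [0,0,-1,-5,-3,-120,45],
    [0,0,-3.7,-35,-14,-130,45],
    [0,0,-3.7,-70,-28,-130,45],
    [0,0,-3.7,-70,-28,-115,45],
    [0,0,-3.7,-70,-28,-110,45],
  ],
)

```text
time: 20.45
tcp_pos: [0.479, 0.3413, 0.1762]
tcp_rot: [-0.136, 0.991, -0.001, -0.001]
wrist_force: [-0.4, 0.7, 0.2]
finger_gap: 0.525
finger_force: 0.0
```

Run:
```python
import pickle
from h import *
c=cam('wrist');pickle.dump(c,open('w4.pkl','wb'));st()
print(step([.481,.3415,.120],down(15.5)))
# expected projection of handle pts
for n,P in (('free top',(.4675,.3378,.155)),('root top',(.502,.347,.155))):print(n,proj(c,[P]))
g=cv2.cvtColor(c['frame'],cv2.COLOR_BGR2GRAY)
for r in range(200,340,10):print(r,g[r,220:340:4].tolist())
```

```text
20.5 [0.4787 0.3413 0.176 ] F tool [0.4 1.1 1. ] M [-0.03  0.03 -0.01] 45.15431650251248 0.0
[-0.1 -0.2  0.2 -2.4 -0.4 56. ]
free top [[279.73307628 224.82520662]]
root top [[278.91862888 279.79607413]]
200 [143, 143, 65, 71, 73, 74, 71, 77, 77, 78, 77, 39, 36, 88, 109, 107, 101, 80, 65, 72, 72, 40, 141, 134, 138, 138, 137, 141, 140, 144]
210 [145, 124, 58, 70, 76, 86, 82, 79, 75, 85, 58, 73, 73, 70, 72, 74, 70, 66, 65, 60, 54, 54, 42, 78, 72, 75, 141, 142, 75, 26]
220 [137, 118, 46, 73, 73, 112, 64, 75, 77, 77, 70, 73, 72, 65, 69, 60, 137, 134, 137, 135, 139, 129, 133, 100, 101, 82, 116, 135, 67, 65]
230 [56, 59, 48, 63, 67, 111, 71, 79, 80, 77, 68, 76, 71, 69, 65, 69, 60, 72, 78, 74, 74, 76, 59, 77, 76, 54, 93, 103, 34, 125]
240 [116, 111, 111, 106, 112, 112, 109, 107, 109, 108, 106, 106, 92, 114, 116, 115, 89, 194, 191, 193, 193, 190, 175, 160, 150, 140, 117, 79, 64, 68]
250 [50, 60, 12, 4, 114, 112, 113, 113, 110, 116, 114, 117, 99, 116, 118, 123, 85, 178, 178, 183, 184, 190, 191, 190, 190, 190, 1, 6, 58, 55]
260 [57, 0, 10, 0, 122, 118, 118, 121, 125, 121, 123, 121, 91, 121, 121
[... 276 characters left out ...]
2, 16]
290 [7, 11, 0, 11, 8, 4, 12, 9, 13, 2, 29, 48, 37, 48, 48, 44, 48, 44, 25, 7, 8, 11, 2, 10, 1, 4, 11, 5, 6, 21]
300 [25, 2, 7, 82, 80, 47, 75, 81, 82, 82, 83, 115, 116, 118, 115, 113, 112, 116, 113, 117, 115, 115, 118, 81, 68, 117, 73, 4, 6, 15]
310 [22, 8, 59, 187, 195, 154, 202, 203, 201, 197, 199, 196, 202, 200, 200, 201, 198, 200, 201, 200, 198, 198, 203, 175, 113, 175, 111, 53, 7, 19]
320 [14, 108, 50, 192, 188, 121, 160, 202, 201, 202, 202, 200, 200, 205, 201, 199, 198, 198, 195, 199, 198, 202, 184, 132, 158, 172, 93, 55, 114, 13]
330 [12, 192, 53, 196, 187, 127, 120, 114, 165, 189, 199, 201, 197, 198, 198, 200, 198, 203, 199, 200, 175, 161, 110, 164, 128, 143, 77, 101, 190, 18]
```

Emit:
servo_tool(
  steps=[
    [0,0,0,-6.5,-0.5,20,45],
    [0,0,0,-6.5,-0.5,45,45],
    [0,0,0,-6.5,-0.5,54,45],
    [0,0,0,-6.5,-0.5,55.5,45],
    [0,0,0,-6.5,-0.5,55.5,15],
    [0,0,0,-6.5,-0.5,55.5,3],
    [0,0,0,-6.5,-0.5,55.5,3],
    [0,0,0,-6.5,-0.5,55.5,3],
    [0,0,0,-6.5,-0.5,55.5,3],
    [0,0,0,-6.5,-0.5,55.5,3],
  ],
  grip_force=40,
)

```text
time: 21.75
tcp_pos: [0.4869, 0.3433, 0.1232]
tcp_rot: [-0.136, 0.991, 0.0, 0.001]
wrist_force: [-0.4, -1.3, 5.6]
finger_gap: 0.117
finger_force: 41.3
```

Run:
```python
import pickle
from h import *
st()
from cell import ctrl
s=ctrl.sense();Rt=R.from_quat(s['tcp_rot']).as_matrix();print('yaw',np.degrees(np.arctan2(-Rt[0,1],Rt[1,1])),'z',Rt[:,2])
for yaw in(11.3,):
    X=np.array([np.cos(np.radians(yaw)),np.sin(np.radians(yaw)),0]);Y=np.array([-X[1],X[0],0])
    I=np.array([.6177,.3764,0]);d=s['tcp_pos']-I;print('in imager frame mm',d@X*1000,d@Y*1000)
    for q in(-125,-100,-28):
        T=I+q/1000*X;T[2]=s['tcp_pos'][2];print(q,step(T,down(yaw)))
```

```text
21.75 [0.4869 0.3433 0.1232] F tool [ 0.7 -1.2 -5.6] M [-0.08  0.13 -0.12] 9.97490484520556 41.26667082309723
yaw 15.642948115149107 z [ 1.08153983e-03  7.83888797e-04 -9.99999108e-01]
in imager frame mm -134.75166277588852 -6.850046643249369
-125 [  0.    0.1   4.3 -10.2   6.1   0. ]
-100 [  0.    0.1   4.3 -35.2   4.2   0. ]
-28 [ 0.00e+00  1.00e-01  4.30e+00 -1.07e+02 -1.30e+00  1.00e-01]
```

Emit:
servo_tool(
  steps=[
    [0,0,0.5,-1,0.8,-1,3],
    [0,0,1,-3,1.6,-1,3],
    [0,0,1.5,-5,2.4,-1,3],
    [0,0,2.2,-7,3.2,-1,3],
    [0,0,2.8,-9,4,-1,3],
    [0,0,3.4,-11,4.7,-1,3],
    [0,0,3.9,-13,5.2,-1,3],
    [0,0,4.3,-15,5.5,-1,3],
    [0,0,4.3,-17,5.5,-1,3],
    [0,0,4.3,-17,5.5,-1,3],
  ],
)

```text
time: 23.0
tcp_pos: [0.5018, 0.3531, 0.1233]
tcp_rot: [-0.099, 0.995, 0.0, 0.0]
wrist_force: [-1.1, -0.5, 0.9]
finger_gap: 0.105
finger_force: 40.5
```

Run:
```python
import pickle
from h import *
st()
d=cam('scene');pickle.dump(d,open('c5.pkl','wb'));a=cam('side');pickle.dump(a,open('s5.pkl','wb'))
A=cv2.resize(a['frame'][130:215,255:375],None,fx=6.4,fy=6.4,interpolation=cv2.INTER_CUBIC)[:, :400]
A=cv2.resize(a['frame'][135:225,285:345],None,fx=6.6,fy=6.6,interpolation=cv2.INTER_CUBIC)
B=cv2.resize(d['frame'][145:235,235:295],None,fx=6.6,fy=6.6,interpolation=cv2.INTER_CUBIC)
cv2.imwrite('pics/pre.png',cv2.convertScaleAbs(np.hstack([A,B]),alpha=1.3,beta=15))
```

```text
23.0 [0.5018 0.3531 0.1233] F tool [ 1.2 -0.3 -0.9] M [0.04 0.28 0.03] 8.968644459851966 40.52851617336273
```

View pics/pre.png

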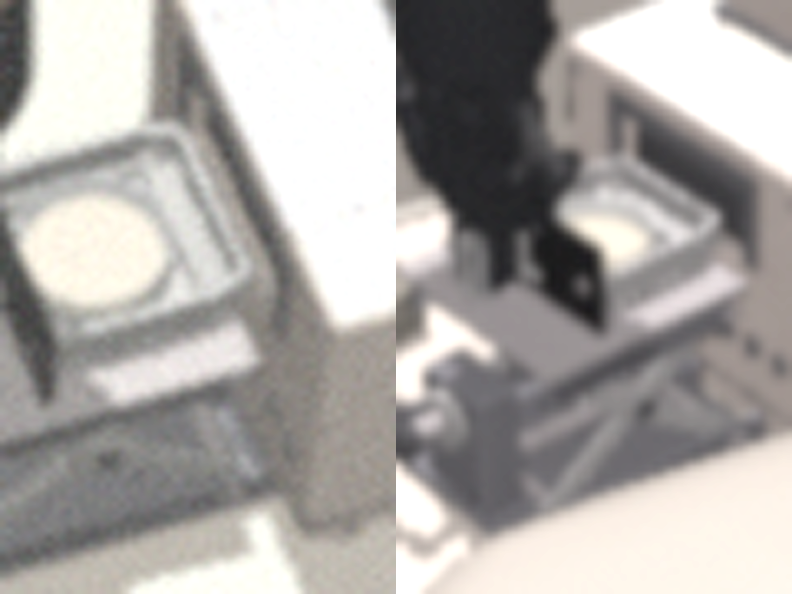

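The nose stands just before the port, in side view (left half) at (245,280) with the port's dark edge to (280,330). The tray is square to the face and the dish is in its well. Now the slow insertion, watching the side force.

Emit:
servo_tool(
  steps=[
    [0,0,0,-2.5,0,0,3],
    [0,0,0,-5,0,0,3],
    [0,0,0,-7.5,0,0,3],
    [0,0,0,-10,0,0,3],
    [0,0,0,-12.5,0,0,3],
    [0,0,0,-15,0,0,3],
    [0,0,0,-17.5,0,0,3],
    [0,0,0,-20,0,0,3],
    [0,0,0,-22.5,0,0,3],
    [0,0,0,-25,0,0,3],
  ],
)

```text
time: 24.35
tcp_pos: [0.5262, 0.3579, 0.1232]
tcp_rot: [-0.099, 0.995, -0.0, -0.0]
wrist_force: [-4.5, -1.8, 1.7]
finger_gap: 0.114
finger_force: 40.6
```

```bash
python3 -c "
from h import *;st()"
```

```text
24.35 [0.5262 0.3579 0.1232] F tool [ 4.8 -0.9 -1.7] M [-0.07  0.6  -0.07] 9.693461164840194 40.6136155128479
```

Emit:
servo_tool(
  steps=[
    [0,0,0,-3,0,0,3],
    [0,0,0,-6,0,0,3],
    [0,0,0,-9,0,0,3],
    [0,0,0,-12,0,0,3],
    [0,0,0,-15,0,0,3],
    [0,0,0,-18,0,0,3],
    [0,0,0,-21,0,0,3],
    [0,0,0,-24,0,0,3],
    [0,0,0,-27,0,0,3],
    [0,0,0,-30,0,0,3],
  ],
)

```text
time: 25.6
tcp_pos: [0.5556, 0.3638, 0.1234]
tcp_rot: [-0.099, 0.995, -0.0, 0.0]
wrist_force: [-4.9, -0.5, 4.3]
finger_gap: 0.112
finger_force: 40.8
```

```bash
python3 -c "
from h import *;st()"
```

```text
25.6 [0.5556 0.3638 0.1234] F tool [ 4.9  0.5 -4.3] M [-0.17  0.78  0.07] 9.59910874932412 40.84119379520416
```

Emit:
servo_tool(
  steps=[
    [0,0,0,-3,0,0,3],
    [0,0,0,-6,0,0,3],
    [0,0,0,-9,0,0,3],
    [0,0,0,-12,0,0,3],
    [0,0,0,-15,0,0,3],
    [0,0,0,-18,0,0,3],
    [0,0,0,-20,0,0,3],
    [0,0,0,-22,0,0,3],
    [0,0,0,-24,0,0,3],
    [0,0,0,-26,0,0,3],
  ],
)

```text
time: 26.85
tcp_pos: [0.581, 0.3689, 0.1234]
tcp_rot: [-0.099, 0.995, -0.0, -0.0]
wrist_force: [-5.2, -0.3, 5.5]
finger_gap: 0.116
finger_force: 41.0
```

```bash
python3 -c "
from h import *;st()"
```

```text
26.85 [0.581  0.3689 0.1234] F tool [ 5.1  0.7 -5.5] M [-0.15  0.88 -0.  ] 9.878999970551977 41.03485643863678
```

Now slowly, until the plate meets the face.

Emit:
servo_tool(
  steps=[
    [0,0,0,-1,0,0,3],
    [0,0,0,-2,0,0,3],
    [0,0,0,-3,0,0,3],
    [0,0,0,-4,0,0,3],
    [0,0,0,-5,0,0,3],
    [0,0,0,-6,0,0,3],
    [0,0,0,-6.5,0,0,3],
    [0,0,0,-7,0,0,3],
    [0,0,0,-7,0,0,3],
    [0,0,0,-7,0,0,3],
  ],
)

```text
time: 28.1
tcp_pos: [0.5878, 0.3703, 0.1234]
tcp_rot: [-0.099, 0.995, 0.0, 0.0]
wrist_force: [-4.9, -1.3, 4.0]
finger_gap: 0.109
finger_force: 41.0
```

```bash
python3 -c "
from h import *;st()"
```

```text
28.1 [0.5878 0.3703 0.1234] F tool [ 5.  -0.3 -4. ] M [-0.16  0.92  0.04] 9.281007804652164 41.024234890937805
```

Emit:
servo_tool(
  steps=[
    [0,0,0,-0.5,0,0,3],
    [0,0,0,-1,0,0,3],
    [0,0,0,-1.5,0,0,3],
    [0,0,0,-2,0,0,3],
    [0,0,0,-2.5,0,0,3],
    [0,0,0,-3,0,0,3],
    [0,0,0,-3.5,0,0,3],
    [0,0,0,-4,0,0,3],
    [0,0,0,-4,0,0,3],
    [0,0,0,-4,0,0,3],
  ],
)

```text
time: 29.35
tcp_pos: [0.5897, 0.3708, 0.1234]
tcp_rot: [-0.099, 0.995, -0.0, -0.002]
wrist_force: [-13.4, -2.2, 8.5]
finger_gap: 0.112
finger_force: 41.8
```

```bash
python3 -c "
from h import *;st()"
```

```text
29.35 [0.5897 0.3708 0.1234] F tool [13.6  0.4 -8.5] M [-0.35  2.33 -0.24] 9.607461920393959 41.775274872779846
```

Emit:
servo_tool(
  steps=[
    [0,0,0,-0.7,0,0,3],
    [0,0,0,-1.5,0,0,3],
    [0,0,0,-1.5,0,0,3],
    [0,0,0,-0.5,0,0,3],
    [0,0,0,0,0,0,20],
    [0,0,0,0,0,0,40],
    [0,0,0,0,0,0,40],
    [0,0,0,0,0,0,40],
    [0,0,0,0,0,0,40],
    [0,0,0,0,0,0,40],
  ],
)

```text
time: 30.6
tcp_pos: [0.5917, 0.371, 0.1233]
tcp_rot: [-0.099, 0.995, -0.0, 0.0]
wrist_force: [-0.5, -0.1, -1.2]
finger_gap: 0.471
finger_force: 0.0
```

Emit:
servo_tool(
  steps=[
    [0,0,0,0,0,-8,40],
    [0,0,0,0,0,-25,40],
    [0,0,0,0,0,-55,40],
    [0,0,0,0,0,-90,40],
    [0,0,0,20,0,-115,40],
    [0,0,0,60,0,-130,40],
    [0,0,0,100,0,-140,60],
    [0,0,0,140,0,-140,85],
    [0,0,0,150,0,-140,85],
    [0,0,0,150,0,-140,85],
  ],
)

```text
time: 31.85
tcp_pos: [0.4446, 0.3417, 0.2642]
tcp_rot: [-0.099, 0.995, 0.0, 0.001]
wrist_force: [0.3, 0.3, -1.3]
finger_gap: 0.996
finger_force: 0.0
```

Run:
```python
import pickle
from h import *
st()
w=cam('wrist');pickle.dump(w,open('w6.pkl','wb'));d=cam('scene');pickle.dump(d,open('c6.pkl','wb'));a=cam('side');pickle.dump(a,open('s6.pkl','wb'))
yaw=np.radians(11.3);X=np.array([np.cos(yaw),np.sin(yaw),0]);Y=np.array([-X[1],X[0],0]);I=np.array([.6177,.3764,0])
# dark plate mask in scene/side near expected location
for n,c in(('scene',d),('side',a),('wrist',w)):
    P=[I-.006*X+s*.055*Y+[0,0,z] for s in(-1,1) for z in(.110,.159)]
    uv=proj(c,P);print(n,'expected plate corners',uv.round(0).tolist())
    g=cv2.cvtColor(c['frame'],cv2.COLOR_BGR2GRAY);x0,y0=np.maximum(uv.min(0).astype(int)-12,0);x1,y1=uv.max(0).astype(int)+12
    m=(g[y0:y1,x0:x1]<22).astype(np.uint8);nn,l,s,ce=cv2.connectedComponentsWithStats(m)
    for i in range(1,nn):
        if s[i,4]>60:
            r=cv2.minAreaRect(np.argwhere(l==i)[:,::-1].astype(np.float32));print('  blob',s[i,4],(cv2.boxPoints(r)+[x0,y0]).round(0).tolist())
```

```text
31.85 [0.4446 0.3417 0.2642] F tool [-0.3  0.2  1.3] M [-0.07 -0.01  0.01] 85.07242409951532 0.0
scene expected plate corners [[288.0, 186.0], [288.0, 172.0], [266.0, 172.0], [266.0, 159.0]]
  blob 80 [[276.0, 176.0], [280.0, 168.0], [291.0, 175.0], [287.0, 182.0]]
side expected plate corners [[325.0, 186.0], [327.0, 175.0], [309.0, 152.0], [310.0, 140.0]]
wrist expected plate corners [[232.0, 335.0], [226.0, 366.0], [325.0, 335.0], [332.0, 366.0]]
  blob 5246 [[213.0, 377.0], [213.0, 336.0], [343.0, 336.0], [343.0, 377.0]]
```

Run:
```python
import pickle
from h import *
w=pickle.load(open('w6.pkl','rb'));g=cv2.cvtColor(w['frame'],cv2.COLOR_BGR2GRAY)
for c in(236,245,255,300,310,320):print(c,g[300:346:2,c].tolist())
for r in (318,326,332):print(r,g[r,210:350:4].tolist())
yaw=np.radians(11.3);X=np.array([np.cos(yaw),np.sin(yaw),0]);Y=np.array([-X[1],X[0],0]);I=np.array([.6177,.3764,0])
for x in(-12,-9,-6):print(x,[proj(w,[I+x/1000*X+s*Y+[0,0,.110]])[0].round(1).tolist() for s in(-.05,.05)])
d=pickle.load(open('c6.pkl','rb'));g=cv2.cvtColor(d['frame'],cv2.COLOR_BGR2GRAY)
print('scene');[print(r,g[r,258:304:2].tolist()) for r in range(156,192,3)]
```

```text
236 [155, 160, 161, 164, 159, 165, 157, 154, 157, 162, 160, 161, 160, 160, 159, 99, 73, 63, 16, 8, 0, 9, 0]
245 [160, 161, 161, 173, 154, 162, 160, 160, 161, 164, 165, 164, 164, 155, 160, 107, 74, 70, 13, 17, 18, 10, 13]
255 [160, 158, 162, 169, 160, 163, 159, 155, 154, 161, 160, 160, 160, 160, 155, 133, 71, 79, 41, 0, 8, 8, 9]
300 [160, 156, 159, 161, 168, 150, 156, 158, 158, 162, 157, 158, 158, 155, 157, 136, 76, 76, 45, 6, 4, 9, 3]
310 [165, 154, 156, 158, 162, 159, 160, 154, 159, 161, 154, 151, 155, 154, 158, 149, 74, 68, 10, 5, 12, 6, 4]
320 [166, 150, 155, 161, 164, 153, 157, 161, 158, 150, 154, 154, 159, 150, 156, 153, 74, 65, 4, 7, 12, 12, 12]
318 [76, 70, 74, 73, 160, 160, 160, 164, 159, 165, 165, 165, 164, 161, 147, 103, 73, 58, 86, 160, 161, 158, 157, 156, 159, 161, 159, 157, 155, 123, 29, 27, 52, 73, 111]
326 [70, 70, 74, 77, 145, 156, 158, 154, 158, 156, 156, 156, 158, 150, 138, 98, 60, 51, 67, 155, 149, 154, 155, 153, 153, 154, 158, 158, 154, 89, 74, 73, 73, 70, 73]
332 [74, 70, 72, 70, 73, 72, 73, 64, 73, 70, 73, 72, 69, 70, 71, 76, 60, 55, 51, 75, 69, 67, 71, 73, 76, 
[... 815 characters left out ...]
 195, 198, 195, 185]
174 [175, 169, 154, 151, 137, 95, 94, 92, 91, 79, 36, 10, 12, 9, 9, 35, 90, 104, 104, 125, 146, 127, 119]
177 [153, 154, 153, 154, 144, 100, 93, 98, 98, 74, 50, 9, 9, 34, 32, 34, 89, 103, 101, 105, 118, 115, 116]
180 [154, 154, 154, 155, 152, 139, 135, 126, 108, 105, 106, 74, 31, 12, 12, 34, 91, 104, 106, 109, 118, 114, 115]
183 [155, 155, 155, 155, 155, 134, 112, 132, 150, 154, 155, 144, 117, 85, 45, 36, 90, 103, 104, 108, 116, 114, 114]
186 [155, 154, 155, 155, 155, 155, 156, 156, 156, 156, 156, 157, 157, 150, 124, 97, 98, 102, 103, 107, 116, 114, 114]
189 [154, 155, 155, 155, 156, 156, 156, 156, 156, 157, 157, 156, 151, 130, 104, 99, 103, 103, 103, 108, 116, 113, 113]
```

```bash
python3 -c "
from cell import ticket
print(ticket.close_job())"
```

```text
the job is handed in; nothing more can be done
None
```

The tray is in the port, let go and handed in at about 32 s; the front plate measured flush and square, but the flap and dish were not re-checked after letting go, and the hand-in gave no verdict.

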